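Start up the lab trainer by its keys

ROBOT

A 6-joint arm with a two-finger parallel gripper is mounted at the origin on the work surface. World frame = base frame: x ahead of the robot, y to its left, z up, the work surface at z = 0. Lengths are in m, angles in rad, forces in N, time in s.
With the tool pointing down it reaches from about 0.375 to 0.975 m from the base axis. Payload 3.8 kg.
Tool frame: the origin (TCP) lies between the finger pads; the fingertips stand 17 mm ahead of it and the grasp point (between the pads) lies 2 mm behind it; z points along the fingers, y is the direction in which the jaws open and shut (so a half turn about z gives the same grasp; the last joint's range is limited). The gripper opens to 85 mm and grips with 20 to 120 N. Pads are 22 mm wide; open, the fingers measure 114 mm over their backs; the gripper's body (76 mm by 85 mm) begins 54 mm behind the grasp point. The pads swing forward as they close: fully open they stand 13 mm farther back than shut.
Start: joints at [1.107, 0.264, 1.604, -0, 1.274, -0.037], TCP at [0.279, 0.614, 0.227] pointing down, gripper open.
Joint ranges: [-2.63, 2.63], [-0.94, 2.18], [0.31, 2.57], [-1.31, 4.45], [0, 2.66], [-2.55, 2.55]. Speed limits (rad/s): [2.57, 2.57, 3.14, 3.14, 3.14, 3.14].

INTERFACE

Orientations are given as a unit quaternion [x, y, z, w].
In Python, from station import env, solver, camera, sign_off, readout gives the robot as it stands. The module is installed in compiled form; this text tells all that it offers. Calls block until the motion is done:
- env.move_to(position, orientation): joint-space move of the TCP to a pose.
- env.move_straight(position, feed=0.15, frame=None, until_force=None): straight line of the TCP; frame=None keeps the orientation; feed is the mean speed in m/s. With until_force (N) it stops when the force on the tool has changed by that much, and returns True; else False.
- env.movej(angles): joint-space move.
- env.set_gripper(opening, f_grip=None): opening from 0.0 (shut) to 1.0 (fully open); f_grip is the grip in N (None keeps the last); returns when the fingers have stopped.
- env.wait(seconds).
- solver.solve_ik(position, orientation): joint angles nearest the present ones, or None.
- camera(name): name is "scene" or "top" or "wrist"; returns a dict with "frame" (400x640x3 uint8, red, green, blue), "fov_y" (degrees; the focal length in pixels is half the picture's height over the tangent of half this angle, whatever the lens; pixels are square), "cx", "cy" (the principal point, pixels), "R" (3x3) and "t" (3): a world point X has camera coordinates R X + t. Camera axes: x right, y down, z forward; pixel columns grow to the right and rows downward; lengths in m; the calibration is good to about 2 mm. A picture is of the moment at which its call begins. There is no depth.
A pose or a line that the arm cannot do raises env.MotionError and nothing moves.
- sign_off(): hands the job in, once; it reports no verdict.
Readings, each from a call of its own:
- readout.get_clock(): time.
- readout.get_q(): joint angles.
- readout.get_qvel(): joint speeds.
- readout.get_joint_efforts(): joint torques, N m.
- readout.get_ee_pos(): TCP position.
- readout.get_eef_rot(): TCP orientation.
- readout.get_wrist_force(): force on the tool from outside, world axes, zero at the start.
- readout.get_moment(): the same for the moment, N m.
- readout.get_opening(): opening from 0.0 (shut) to 1.0 (fully open).
Only numpy, scipy, OpenCV 4.12 (cv2) and the standard library are available. Lean on these libraries where they do the work, as an engineer would, in place of code of your own. Each camera call takes 0.05 s, during which the arm holds its last target.

TASK

Start up the electronics trainer on the bench: press its round key, then its long bar key, then its square key, one at a time, each fully down and let fully up again before the next. Press gently, as on a doorbell, and press no key out of turn. Leave the plus-shaped key (reset) unpressed and the things around the trainer where they are.

Things in the scene. Friction and masses are not known exactly. Their poses are not given: they have to be found in the camera images.
- console: Blue desktop electronics trainer with a flat grey top, 260 (x) x 440 (y) x 55 mm high, fixed to the bench. Origin: centre of its underside; its x points to the rear edge, z up. The four key modules sit in a row along its y on the robot's side half, 60 mm in front of its centre (at x = -60 mm), 92 mm apart, in any order. Behind them are a flat display, dials and terminals, no higher than 15 mm above the top.
- mod_round: Black plug-in key module carrying a round key, 46 mm in diameter, white plastic; housing 84 x 84 x 14 mm, fixed on the console, same directions as the console. Origin: centre of its underside, which is 55 mm above the bench. The key is at its centre, its top 18 mm above the housing (8 mm when fully down). A 9 mm metal tell-tale pin stands 8 mm out of the housing at its rear left corner (x = y = +32 mm).
- round_top (a point): Centre of the top face of the round key; moves down with the key. z up.
- key_round (a joint): Travel of the round key in m: 0 up, 0.010 fully down. A spring returns it; it starts to move at about 2 N and is fully down at about 6 N, where it meets a firm rubber stop that gives about 1 mm per 6 N more, 4 mm at most. A light-duty key: a push of over 30 N is too rough.
- pin_round (a joint): Travel of the tell-tale pin of the round key in m: 0 standing out (key not used yet), 0.008 flush, a little more if the key was pushed into its cushion. The key drives it after its first 2 mm, and it stays where the key left it.
- mod_bar: Black plug-in key module carrying a long narrow bar key, 66 x 22 mm, long side along the module's x, white plastic; housing 84 x 84 x 14 mm, fixed on the console, same directions as the console. Origin: centre of its underside, which is 55 mm above the bench. The key is at its centre, its top 18 mm above the housing (8 mm when fully down). A 9 mm metal tell-tale pin stands 8 mm out of the housing at its rear left corner (x = y = +32 mm).
- bar_top (a point): Centre of the top face of the bar key; moves down with the key. z up.
- key_bar (a joint): Travel of the bar key in m: 0 up, 0.010 fully down. A spring returns it; it starts to move at about 2 N and is fully down at about 6 N, where it meets a firm rubber stop that gives about 1 mm per 6 N more, 4 mm at most. A light-duty key: a push of over 30 N is too rough.
- pin_bar (a joint): Travel of the tell-tale pin of the bar key in m: 0 standing out (key not used yet), 0.008 flush, a little more if the key was pushed into its cushion. The key drives it after its first 2 mm, and it stays where the key left it.
- mod_square: Black plug-in key module carrying a square key, 44 x 44 mm, white plastic; housing 84 x 84 x 14 mm, fixed on the console, same directions as the console. Origin: centre of its underside, which is 55 mm above the bench. The key is at its centre, its top 18 mm above the housing (8 mm when fully down). A 9 mm metal tell-tale pin stands 8 mm out of the housing at its rear left corner (x = y = +32 mm).
- square_top (a point): Centre of the top face of the square key; moves down with the key. z up.
- key_square (a joint): Travel of the square key in m: 0 up, 0.010 fully down. A spring returns it; it starts to move at about 2 N and is fully down at about 6 N, where it meets a firm rubber stop that gives about 1 mm per 6 N more, 4 mm at most. A light-duty key: a push of over 30 N is too rough.
- pin_square (a joint): Travel of the tell-tale pin of the square key in m: 0 standing out (key not used yet), 0.008 flush, a little more if the key was pushed into its cushion. The key drives it after its first 2 mm, and it stays where the key left it.
- mod_plus: Black plug-in key module carrying a plus-shaped key, two crossed 60 x 20 mm bars, white plastic; housing 84 x 84 x 14 mm, fixed on the console, same directions as the console. Origin: centre of its underside, which is 55 mm above the bench. The key is at its centre, its top 18 mm above the housing (8 mm when fully down). A 9 mm metal tell-tale pin stands 8 mm out of the housing at its rear left corner (x = y = +32 mm).
- plus_top (a point): Centre of the top face of the plus key; moves down with the key. z up.
- key_plus (a joint): Travel of the plus key in m: 0 up, 0.010 fully down. A spring returns it; it starts to move at about 2 N and is fully down at about 6 N, where it meets a firm rubber stop that gives about 1 mm per 6 N more, 4 mm at most. A light-duty key: a push of over 30 N is too rough.
- pin_plus (a joint): Travel of the tell-tale pin of the plus key in m: 0 standing out (key not used yet), 0.008 flush, a little more if the key was pushed into its cushion. The key drives it after its first 2 mm, and it stays where the key left it.
- meter: Bystander: loose yellow handheld multimeter lying on the bench left of the console, 150 x 80 x 43 mm. Origin: centre of its underside.
- spool: Bystander: loose solder spool standing behind the console, 68 mm in diameter, 50 mm high. Origin: centre of its underside.
- tray: Bystander: loose clear plastic parts tray right of the console, 180 x 120 x 50 mm. Origin: centre of its underside.

How it is judged:
By the outcome, as a careful person would: the job done as asked, in the order asked, and still so for the second after the job is handed in, with the robot touching nothing.
It also fails if it takes over 45 s, if anything falls off the work surface, if the arm or the gripper's body presses on something with over 40 N, if the wrist force passes 120 N, or if a joint passes its speed limit or range.

## Working session

There is one attempt and no reset: what is moved stays moved. The work goes in short steps, each a Python script; the robot and the scene stay as the last script left them, time stands still between calls to the robot, and variables do not carry over. Pictures are saved under pics/ and viewed, and the job is handed in when it is done.

```bash
mkdir -p pics; ls
python3 - <<'E'
from station import env, solver, camera, sign_off, readout
import cv2
for n in ("scene","top","wrist"):
    c=camera(n); cv2.imwrite(f"pics/{n}0.png",c["frame"][:,:,::-1])
    print(n,c["fov_y"],c["cx"],c["cy"],c["R"],c["t"])
print(readout.get_clock(),readout.get_ee_pos(),readout.get_eef_rot(),readout.get_wrist_force())
E
```

```text
pics
scene 47.553569340109235 326.800574520197 201.18403003230364 [[-0.26600067  0.96394969 -0.00668119]
 [ 0.76011204  0.2054793  -0.61644784]
 [-0.59285186 -0.16905399 -0.7873674 ]] [ 0.12673721 -0.42059162  1.78509801]
top 47.68612211950559 321.96418973181954 206.95802796890334 [[ 0.01256817 -0.99991607  0.00314533]
 [-0.98767082 -0.01290501 -0.15601222]
 [ 0.15603971 -0.00114576 -0.98775012]] [0.00783944 0.60382188 1.24904807]
wrist 59.80716733488815 318.54099372492414 199.3475973794307 [[ 0.4139349   0.91030467 -0.00181965]
 [ 0.86402759 -0.39226091  0.3155752 ]
 [ 0.2865558  -0.13219981 -0.94889883]] [-0.67412432 -0.03966245  0.38002362]
0.15 [0.27918755 0.61390563 0.22631805] [ 2.11805659e-01  9.77311392e-01 -8.69183823e-04 -2.22418629e-04] [-0.22034641  0.0170177   0.45396609]
```

View pics/top0.png

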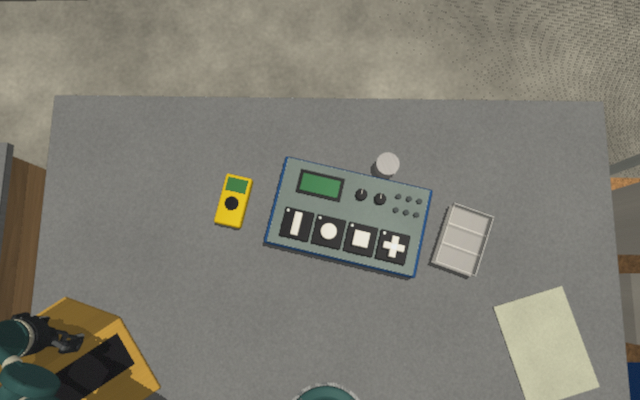

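View pics/scene0.png

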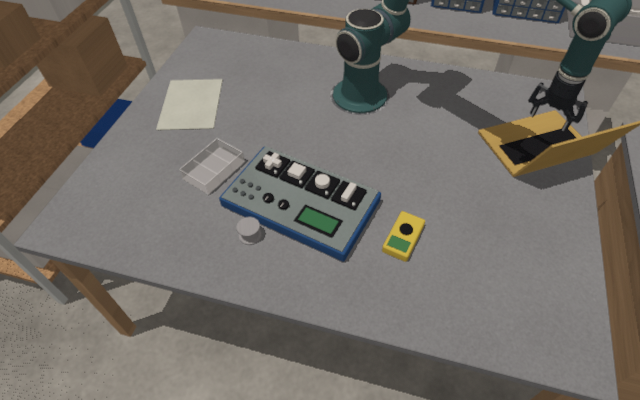

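The top view shows, left to right, bar (295,223), round (328,231), square (360,239) and plus (393,245). The scene view agrees. Next I'll measure them in both views.

```bash
cat > h.py <<'E'
from station import env, solver, camera, sign_off, readout
import cv2, numpy as np
def K(c):
    f=200/np.tan(np.radians(c["fov_y"])/2); return f
def ray(c,u,v,z):
    f=K(c); R=np.array(c["R"]);t=np.array(c["t"])
    d=R.T@np.array([(u-c["cx"])/f,(v-c["cy"])/f,1]); o=-R.T@t
    return o+d*(z-o[2])/d[2]
def proj(c,X):
    p=np.array(c["R"])@X+c["t"]; return c["cx"]+K(c)*p[0]/p[2], c["cy"]+K(c)*p[1]/p[2]
def blobs(c,box,amin,thr=200):
    im=c["frame"].astype(int); m=((im.min(2)>thr)).astype(np.uint8)
    x0,y0,x1,y1=box; mm=np.zeros_like(m); mm[y0:y1,x0:x1]=m[y0:y1,x0:x1]
    n,l,s,ce=cv2.connectedComponentsWithStats(mm)
    return [(ce[i],s[i]) for i in range(1,n) if s[i][4]>=amin]
E
python3 - <<'E'
from h import *
c=camera("top"); d=camera("scene")
for cc,box,a in((c,(270,195,420,270),60),(d,(250,145,370,210),30)):
    P=[]
    for ce,s in blobs(cc,box,a):
        p=ray(cc,*ce,.087); print(ce.round(1),s,p.round(4)); P.append(p)
im=c["frame"][140:290,200:500]; cv2.imwrite("pics/t1.png",cv2.resize(im,None,fx=2.6,fy=2.6,interpolation=2)[:,:,::-1])
im=d["frame"][130:270,210:400]; cv2.imwrite("pics/s1.png",cv2.resize(im,None,fx=4,fy=4,interpolation=2)[:,:,::-1])
E
```

```text
[296.  222.8] [291 212  11  22 119] [0.5521 0.0866 0.087 ]
[328.5 230.5] [322 224  14  14 163] [ 0.5319 -0.0031  0.087 ]
[360.9 238.2] [353 231  16  16 190] [ 0.5118 -0.0924  0.087 ]
[393.6 246. ] [384 237  20  20 180] [ 0.4916 -0.182   0.087 ]
```

View pics/t1.png

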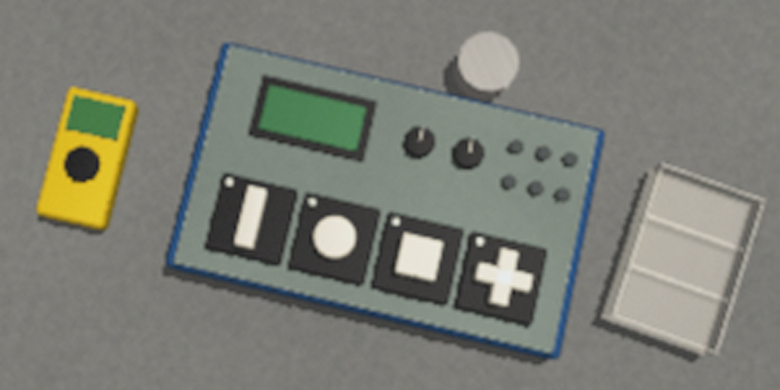

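View pics/s1.png

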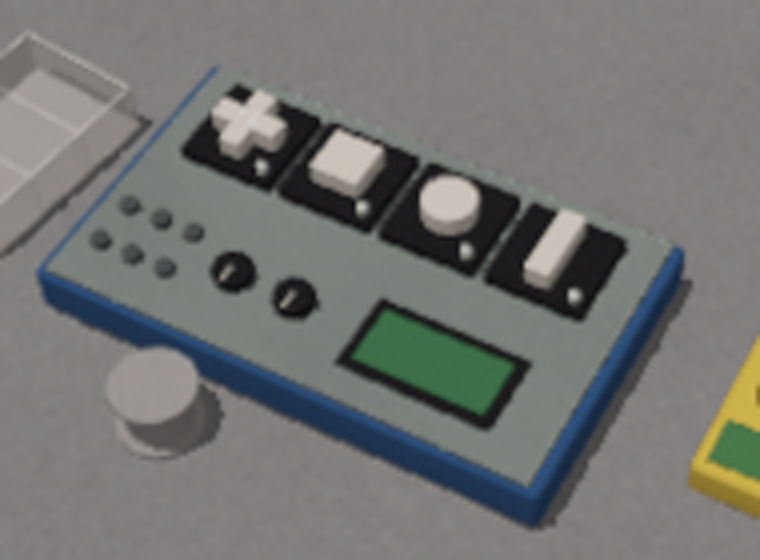

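Spacing comes out at 91.9 mm (92 expected) and console yaw at about -12.7°. I'll triangulate with the scene view to check height, then lift clear, shut the gripper and hover over the round key.

```bash
cat >> h.py <<'E'
P={"bar":np.array([.5521,.0866]),"round":np.array([.5319,-.0031]),"square":np.array([.5118,-.0924]),"plus":np.array([.4916,-.182])}
yaw=np.arctan2(P["bar"][1]-P["plus"][1],P["bar"][0]-P["plus"][0])-np.pi/2
phi=(yaw+np.pi/2)/2
Q=[np.cos(phi),np.sin(phi),0,0]
E
python3 - <<'E'
from h import *
d=camera("scene"); c=camera("top")
tp={"bar":(296,222.8),"round":(328.5,230.5),"square":(360.9,238.2),"plus":(393.6,246)}
def M(c):
    f=K(c); return np.array([[f,0,c["cx"]],[0,f,c["cy"]],[0,0,1]])@np.c_[c["R"],c["t"]]
# scene top-face centres: brightest part; estimates from 4x picture
sp={"bar":(210+560/4,130+238/4),"round":(210+449/4,130+200/4),"square":(210+348/4,130+156/4),"plus":(210+250/4,130+121/4)}
for k in tp:
    X=cv2.triangulatePoints(M(c),M(d),np.array(tp[k],float).reshape(2,1),np.array(sp[k],float).reshape(2,1))
    print(k,(X[:3]/X[3]).ravel().round(4),np.round(proj(d,np.r_[P[k],.087]),1),sp[k])
print("yaw",np.degrees(yaw))
p=readout.get_ee_pos()
env.move_straight([p[0],p[1],.33],feed=.2)
env.set_gripper(0.0)
env.move_to([*P["round"],.17],Q)
print(readout.get_clock(),readout.get_q(),readout.get_ee_pos(),readout.get_eef_rot(),readout.get_opening(),readout.get_wrist_force())
for n in("wrist","scene"):
    cv2.imwrite(f"pics/{n}2.png",camera(n)["frame"][:,:,::-1])
E
```

```text
bar [0.5516 0.0904 0.0855] [347.5 189. ] (350.0, 189.5)
round [ 0.5322 -0.0011  0.0802] [320.9 178.3] (322.25, 180.0)
square [ 0.5115 -0.0901  0.0834] [295.3 168.1] (297.0, 169.0)
plus [ 0.4914 -0.1802  0.0781] [270.7 158.2] (272.5, 160.25)
yaw -12.69358002139415
4.2167 [-5.14384603e-02  3.78553502e-02  1.97114409e+00  2.44543308e-04
  1.13195707e+00  1.68855584e-01] [ 0.53229084 -0.00239348  0.1703195 ] [7.80582396e-01 6.25052805e-01 3.11271212e-04 1.28590839e-04] 0.0007244746481366656 [-0.69141604  0.61063423  0.21165327]
```

View pics/wrist2.png

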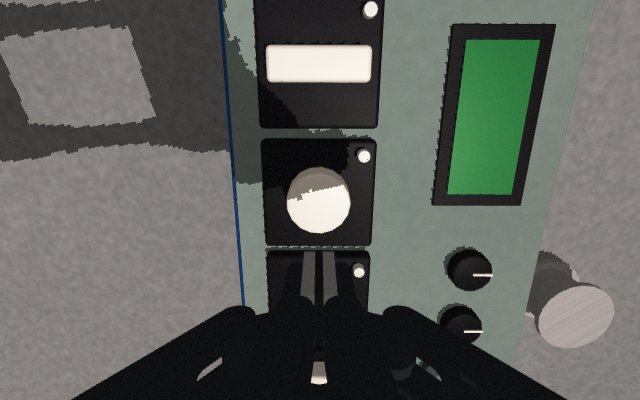

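View pics/scene2.png

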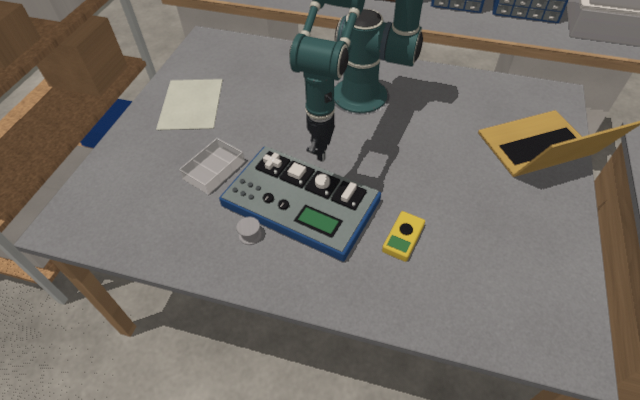

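The wrist view shows the round key at (318,200), with the bar key at (319,63) and the square module under the fingers. I'll check the positions with the wrist rays, then press the round key if they agree.

```bash
cat >> h.py <<'E'
def press(k,N=10):
    x,y=P[k]
    F0=np.array(readout.get_wrist_force())
    env.move_straight([x,y,.122],feed=.1)
    env.wait(.2)
    F1=np.array(readout.get_wrist_force())
    hit=env.move_straight([x,y,.0875],feed=.012,until_force=N)
    F2=np.array(readout.get_wrist_force()); p=readout.get_ee_pos()
    env.wait(.15); F3=np.array(readout.get_wrist_force())
    print(k,"hit",hit,"tcp",np.round(p,4),"F",F1.round(1),F2.round(1),F3.round(1),"t",readout.get_clock())
    env.move_straight([x,y,.15],feed=.08)
    print("after",readout.get_wrist_force(),readout.get_clock())
    return hit
E
python3 - <<'E'
from h import *
w=camera("wrist")
r=ray(w,318.5,200,.087); b=ray(w,319,63.5,.087); print(r,b,readout.get_ee_pos())
if np.hypot(*(r[:2]-P["round"]))<.006 and np.hypot(*(b[:2]-P["bar"]))<.008:
    press("round")
    for n in("wrist",):
        cv2.imwrite(f"pics/{n}3.png",camera(n)["frame"][:,:,::-1])
E
```

```text
[0.53231221 0.00271877 0.087     ] [0.55193225 0.08892797 0.087     ] [ 0.53215362 -0.00244172  0.17018215]
round hit False tcp [ 0.5319 -0.0031  0.0875] F [-0.5  0.6  0.9] [-0.1 -0.5  0.3] [ 0.2  0.1 -0.5] t 8.375
after [-0.63918508  0.00601116  0.94911241] 9.3083
```

View pics/wrist3.png

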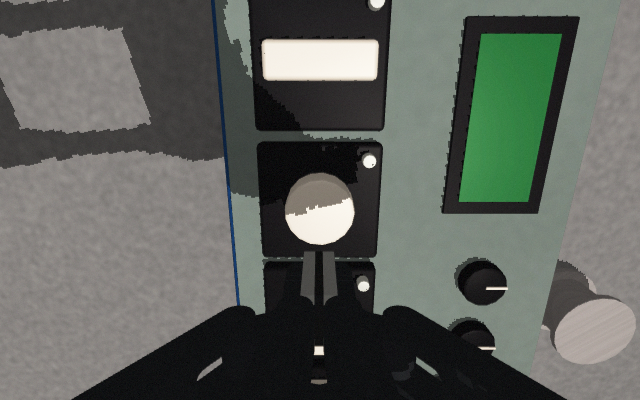

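There was no force down to TCP z = 0.0875. Before pressing further I need to find the fingertips and check whether the round key moved.

Run:
```python
from h import *
w=camera("wrist"); p=np.array(readout.get_ee_pos())
print(p,proj(w,p),proj(w,p-[0,0,.017]),proj(w,[*P["round"],.087]),proj(w,[*P["bar"],.087]))
x,y=P["round"]
env.move_straight([x,y,.0985],feed=.06,until_force=8)
for n,b in(("wrist",(0,400,0,640)),("scene",(110,220,240,400)),("top",(150,290,230,450))):
    im=camera(n)["frame"][b[0]:b[1],b[2]:b[3]]
    s=1 if n=="wrist" else (4.5 if n=="scene" else 3)
    cv2.imwrite(f"pics/{n}4.png",cv2.resize(im,None,fx=s,fy=s,interpolation=2)[:,:,::-1])
p=np.array(readout.get_ee_pos());print(p,readout.get_wrist_force(),[np.round(proj(camera(n),p-[0,0,.017])) for n in("wrist","scene","top")],readout.get_clock())
```

```text
[ 0.53121523 -0.00303282  0.14912731] (np.float64(320.4586947143586), np.float64(265.93298371720374)) (np.float64(320.3659679794383), np.float64(249.60340066817014)) (np.float64(321.2493430578816), np.float64(217.58249930220632)) (np.float64(321.65102182181823), np.float64(63.97163710271721))
[ 0.53240896 -0.00313578  0.09910908] [ 0.11752871 -0.02950852  1.00000297] [array([320., 250.]), array([321., 179.]), array([328., 231.])] 10.7167
```

View pics/wrist4.png

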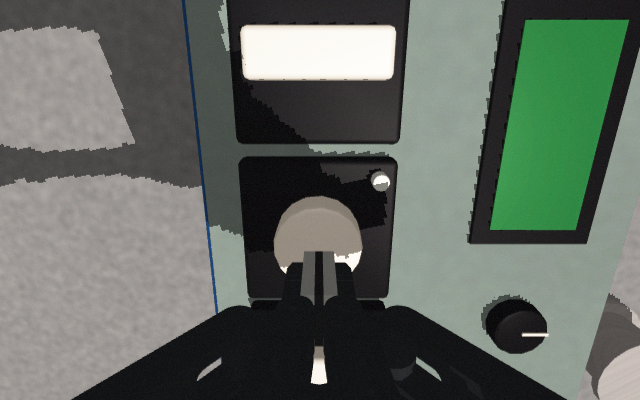

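View pics/scene4.png

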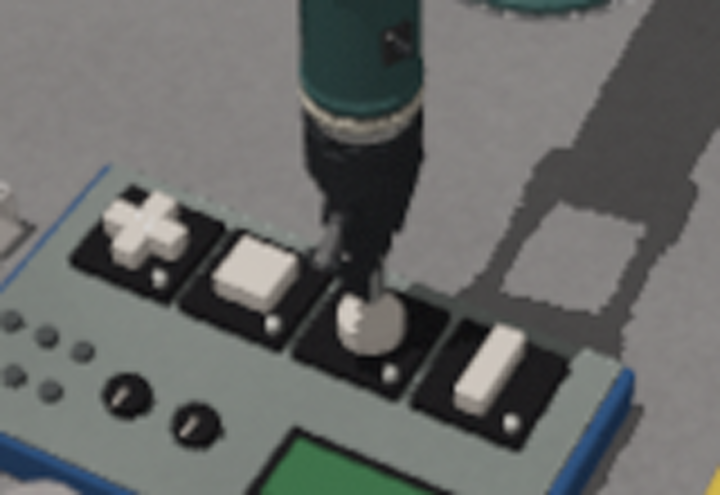

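View pics/top4.png

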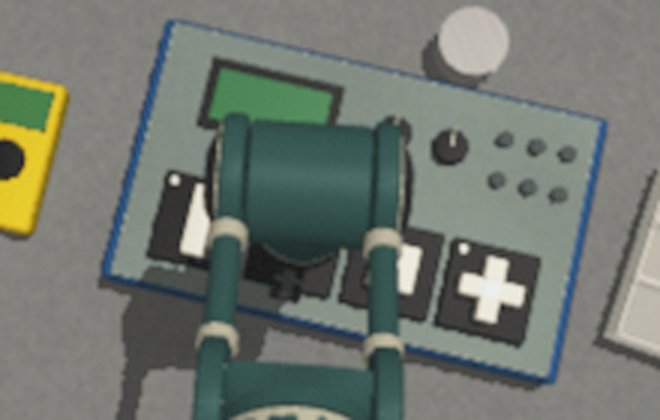

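Run:
```python
from h import *
e0=np.array(readout.get_joint_efforts());f0=np.array(readout.get_wrist_force());m0=readout.get_moment()
x,y=P["round"]
w=camera("wrist")
for z in(.087,.080,.077,.069): # predicted key disc extents at each height
    c=np.array([x,y,z]);print(z,np.round(proj(w,c)),[np.round(proj(w,c+.023*np.array([np.cos(a+yaw),np.sin(a+yaw),0]))) for a in(0,np.pi/2,np.pi)])
a=cv2.imread("pics/wrist2.png")[100:300,230:430];b=cv2.imread("pics/wrist3.png")[100:300,230:430]
cv2.imwrite("pics/cmp.png",np.hstack([cv2.resize(i,None,fx=2,fy=2,interpolation=2) for i in(a,b)]))
env.move_straight([x,y,.125],feed=.06)
print(e0,readout.get_joint_efforts(),f0,readout.get_wrist_force(),m0,readout.get_moment())
p=np.array(readout.get_ee_pos());cv2.imwrite("pics/wrist5.png",camera("wrist")["frame"][:,:,::-1]); 
im=camera("scene")["frame"][110:220,240:400]; cv2.imwrite("pics/scene5.png",cv2.resize(im,None,fx=4.5,fy=4.5,interpolation=2)[:,:,::-1])
print(p,readout.get_clock())
```

```text
0.087 [320. 254.] [array([366., 254.]), array([320., 212.]), array([274., 254.])]
0.08 [320. 248.] [array([364., 248.]), array([320., 207.]), array([276., 248.])]
0.077 [320. 246.] [array([363., 246.]), array([320., 205.]), array([277., 246.])]
0.069 [320. 239.] [array([361., 239.]), array([320., 200.]), array([278., 239.])]
[-8.35521314e-04 -3.85605025e+01 -3.22267520e+01 -1.66224941e-04
 -4.72164480e-03 -2.73951349e-05] [-5.42507114e-04 -3.83432472e+01 -3.37256026e+01  1.11784016e-04
 -2.53281277e-02  7.38029917e-05] [-0.5055782   0.73710725  0.35167159] [-0.12459627  1.11098686 -0.660147  ] [-0.04875492 -0.00468223  0.01562469] [-0.0239177  -0.02865304  0.03156549]
[ 0.5321688  -0.00309564  0.12548693] 11.4583
```

View pics/cmp.png

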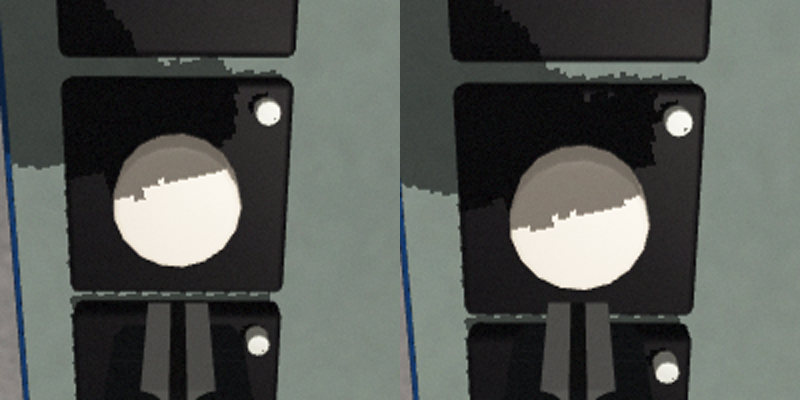

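View pics/wrist5.png

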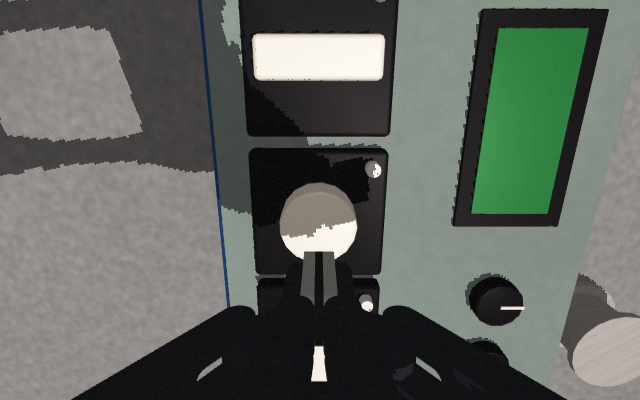

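View pics/scene5.png

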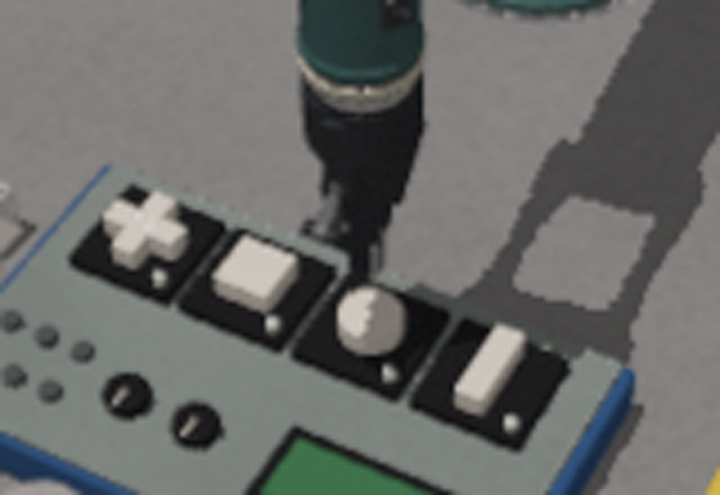

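The picture shows the round pin still standing out, like the others, so the round key was never touched. The wrist image and the scene view both put the real tip about 15–18 mm higher than the reported TCP suggests. The tip is centred laterally. I'll go down in small logged steps with a force stop, starting at z = 0.0875.

Run:
```python
from h import *
x,y=P["round"]
env.move_straight([x,y,.089],feed=.06,until_force=6)
f0=np.array(readout.get_wrist_force())
for z in np.arange(.087,.0695,-.002):
    hit=env.move_straight([x,y,z],feed=.015,until_force=9)
    f=np.array(readout.get_wrist_force())
    print(round(z,4),hit,np.round(readout.get_ee_pos(),4),f.round(1),readout.get_clock())
    if hit or f[2]-f0[2]>8.5 : break
cv2.imwrite("pics/wrist6.png",camera("wrist")["frame"][:,:,::-1])
```

```text
0.087 False [ 0.5321 -0.0031  0.0873] [-1.4 -0.4 -0.2] 12.4917
0.085 False [ 0.5318 -0.0031  0.0849] [-0.3  0.5  1.1] 12.775
0.083 False [ 0.5321 -0.0031  0.0832] [-0.1  0.7  0.2] 13.0583
0.081 False [ 0.5322 -0.0031  0.0812] [ 0.6 -0.4  2.5] 13.3417
0.079 False [ 0.5322 -0.0031  0.0792] [ 0.7 -1.   2. ] 13.625
0.077 False [ 0.5322 -0.0031  0.0772] [0.7 0.5 4. ] 13.9083
0.075 False [ 0.5322 -0.0031  0.0752] [-0.3 -0.2  4.5] 14.1917
0.073 False [ 0.5322 -0.0031  0.0733] [ 0.8 -0.4  5.8] 14.475
0.071 False [ 0.5323 -0.0031  0.072 ] [-1.6 -0.5 10.1] 14.7583
```

View pics/wrist6.png

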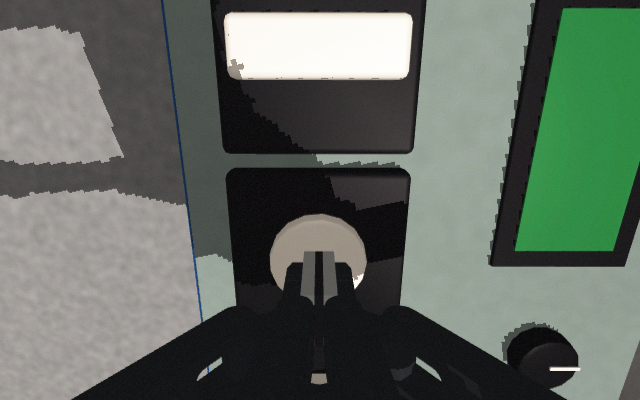

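Contact came at TCP 0.083 and the stop at about 0.073, with 10 N at the end. The round key is fully down, with its force profile as specified. Now release it and check its pin.

Run:
```python
from h import *
x,y=P["round"]
env.move_straight([x,y,.125],feed=.06)
env.wait(.1)
print(readout.get_clock())
a=camera("wrist")["frame"][:,:,::-1]; 
im=camera("scene")["frame"][110:220,240:400]
cv2.imwrite("pics/wrist7.png",a[0:330,180:440]); cv2.imwrite("pics/scene7.png",cv2.resize(im,None,fx=4.5,fy=4.5,interpolation=2)[:,:,::-1])
env.move_to([*P["bar"],.125],Q)
print(readout.get_ee_pos(),readout.get_clock())
cv2.imwrite("pics/wrist8.png",camera("wrist")["frame"][:,:,::-1])
```

```text
15.9583
[0.55204922 0.0875618  0.12473552] 16.5167
```

View pics/wrist7.png

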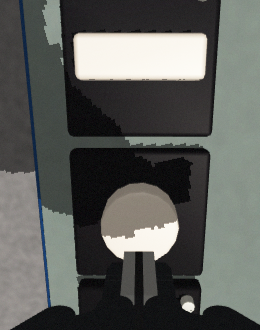

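View pics/scene7.png

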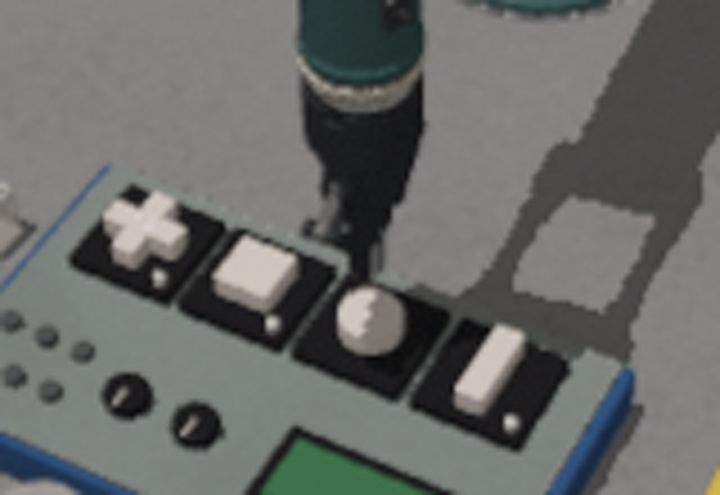

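View pics/wrist8.png

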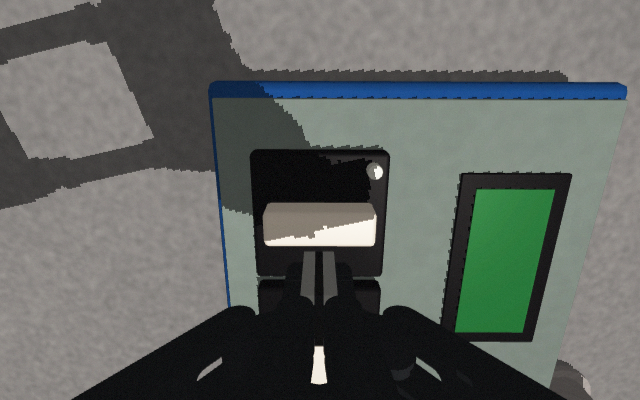

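The round pin is flush and its key is back up, with the other pins still out. The tool is over the bar key, centred at (320,230). Pressing the bar key.

```bash
cat > go.py <<'E'
from h import *
def press2(k):
    x,y=P[k]
    env.move_straight([x,y,.090],feed=.06,until_force=6)
    env.wait(.1)
    f0=np.mean([readout.get_wrist_force() for _ in range(3)],axis=0)
    for z in [.084,.080,.076,.074,.073,.072,.071,.070,.069]:
        hit=env.move_straight([x,y,z],feed=.015,until_force=9)
        env.wait(.03)
        f=np.array(readout.get_wrist_force())-f0
        print(z,hit,np.round(readout.get_ee_pos(),4),f.round(1),readout.get_clock())
        if hit or f[2]>9: break
    env.wait(.1); print("hold",np.round(readout.get_wrist_force()-f0,1))
    env.move_straight([x,y,.125],feed=.06)
    env.wait(.1)
    cv2.imwrite(f"pics/w_{k}.png",camera("wrist")["frame"][0:330,180:440,::-1])
    im=camera("scene")["frame"][110:220,240:400]; cv2.imwrite(f"pics/s_{k}.png",cv2.resize(im,None,fx=4.5,fy=4.5,interpolation=2)[:,:,::-1])
    print(readout.get_clock())
E
python3 -c "
from go import *
press2('bar')"
```

```text
0.084 False [0.5521 0.0866 0.0839] [-0.2  0.6  0.8] 17.9833
0.08 False [0.5525 0.0866 0.0804] [ 1.1 -0.3  3.6] 18.4333
0.076 False [0.5525 0.0866 0.0763] [0.6 0.4 5.3] 18.8833
0.074 False [0.5525 0.0867 0.0743] [0.3 1.  5.6] 19.2
0.073 False [0.5525 0.0866 0.0734] [ 0.4 -0.3  6.1] 19.4833
0.072 False [0.5525 0.0866 0.0727] [ 0.9 -0.1  7.6] 19.7667
0.071 False [0.5525 0.0867 0.0721] [-0.5 -0.1  9.4] 20.05
hold [-1.6  0.  10.1]
21.4
```

View pics/w_bar.png

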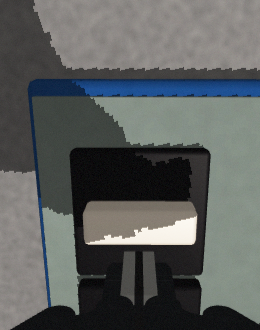

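View pics/s_bar.png

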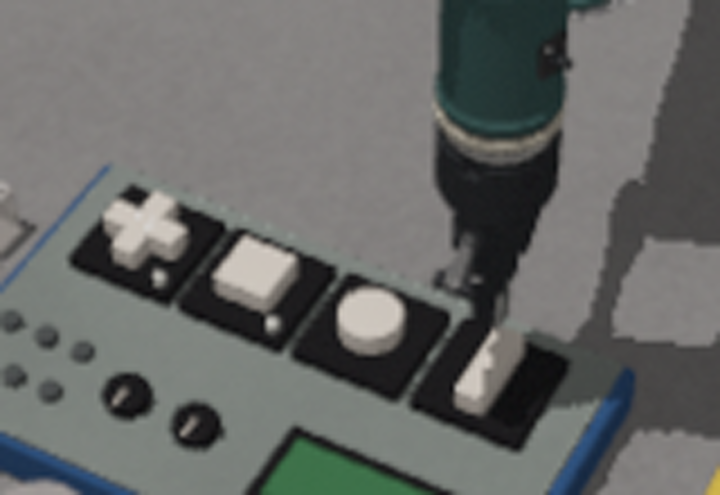

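The bar key went fully down to its stop at 10 N and came back up, and its pin is flush. The square key is next, passing over the round key at a raised height.

```bash
python3 -c "
from go import *
env.move_straight([*P['square'],.125],feed=.15)
cv2.imwrite('pics/w9.png',camera('wrist')['frame'][:,:,::-1])
print(readout.get_ee_pos(),readout.get_wrist_force(),readout.get_clock())"
```

```text
[ 0.51193632 -0.09175381  0.12496095] [ 0.71869749  0.15620875 -0.43672313] 22.825
```

View pics/w9.png

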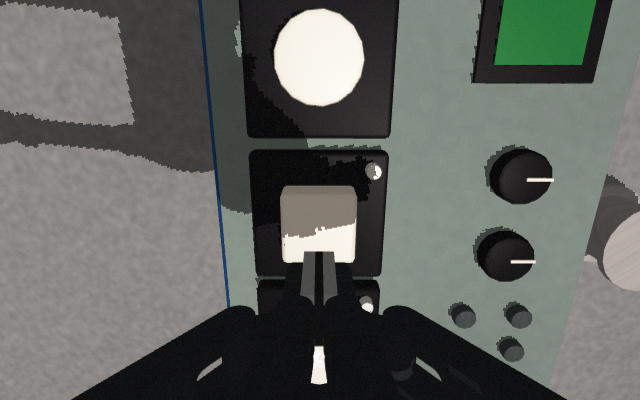

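The tool is over the square key, centred at (319,225), with its pin still out at (374,171).

```bash
python3 -c "
from go import *
press2('square')
env.move_straight([*P['square'],.24],feed=.15)
im=camera('scene')['frame'];cv2.imwrite('pics/final_s.png',im[:,:,::-1])
cv2.imwrite('pics/final_w.png',camera('wrist')['frame'][:,:,::-1])
print(readout.get_wrist_force(),readout.get_clock())"
```

```text
0.084 False [ 0.5117 -0.0924  0.0839] [-0.6 -0.2  0.5] 24.2417
0.08 False [ 0.5122 -0.0925  0.0803] [-0.8 -0.5  2.2] 24.6917
0.076 False [ 0.5121 -0.0925  0.0762] [-0.7 -0.5  4.6] 25.1417
0.074 False [ 0.5122 -0.0925  0.0743] [-1.5 -0.3  5.6] 25.4583
0.073 False [ 0.5122 -0.0925  0.0734] [-0.9 -0.3  5.9] 25.7417
0.072 False [ 0.5122 -0.0925  0.0726] [-1.3  0.3  7.9] 26.025
0.071 False [ 0.5122 -0.0925  0.072 ] [-3.   0.3  9.7] 26.3083
hold [-2.2  0.3 10.3]
27.6583
[-0.64957241  0.37301383 -0.08895063] 28.675
```

View pics/s_square.png

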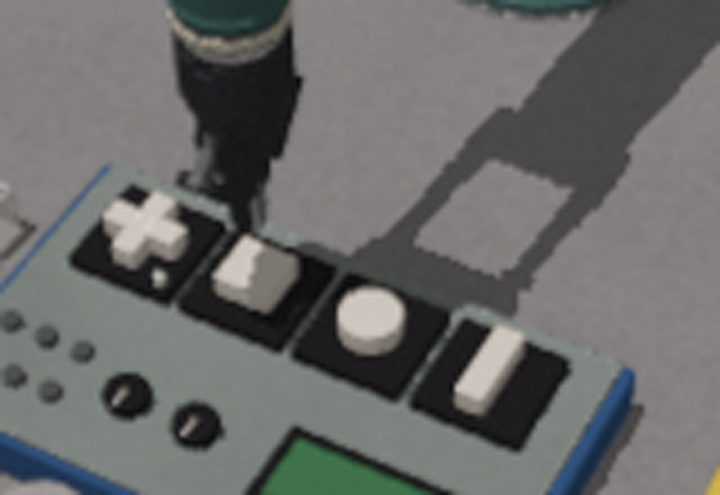

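View pics/final_s.png

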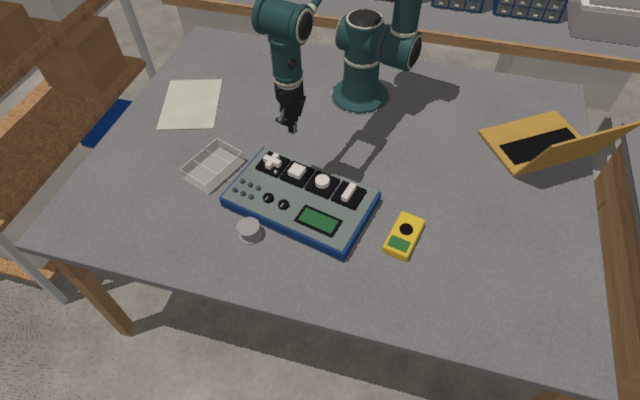

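View pics/final_w.png

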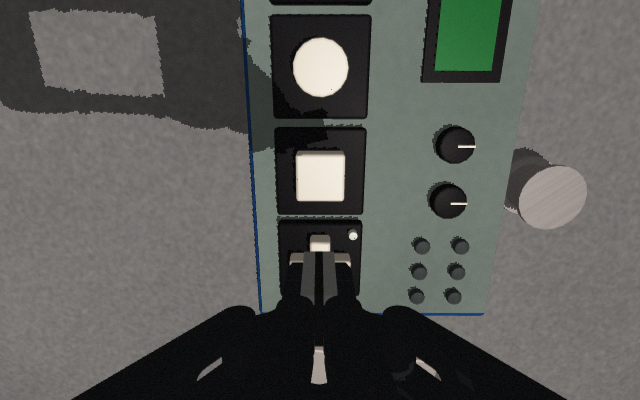

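The round, bar and square pins are flush. The plus pin still stands out at (353,236), all keys are up, and the bystanders haven't moved.

```bash
python3 -c "
from station import *
sign_off()"
```

```text
the job is handed in; nothing more can be done
```

I pressed the round, bar and square keys in that order, and handed the job in at about 29 s. Each press went fully down to the stop at about 10 N, and I let each key fully up before starting the next.

**Last checks:** the round, bar and square tell-tale pins are flush and all four keys are up. The plus (reset) pin still stands out. The meter, spool and tray look unmoved, and the arm is clear with almost no force on the wrist.

**What disagreed:**
- **Tip height:** contact came at a TCP height of about 0.083 m, against 0.104 m expected from the stated fingertip length and key height. The real fingertip seems to sit about 20 mm higher than the reported pose implies.
- **First round press:** because of that, my first descent stopped in the air above the round key and touched nothing. The pictures showed its pin still out, so I went by force after that.
- **Camera heights:** triangulating the top and scene cameras put the key tops at 78–86 mm, a little under the nominal 87 mm.

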